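# Lock the wide filter cap

### The job

The wide filter housing on the bench has its new element in and its cap set in the mouth, but the cap still stands up on its spring. Grip it by its bar, push it in against the spring, turn it a quarter turn clockwise (seen from above) and let it rise into its notches so that it is locked home, then let go. The slim housing beside it still waits for its element: leave its cap as it is.

Things in the scene. Friction and masses are not known exactly. Their poses are not given: they have to be found in the camera images.
- wide_grip (a point): Centre of the grip bar on the WIDE housing's cap, on the cap's axis, 146 mm over the bench while raised; x along the bar, y across it, z up; turns with the cap. Black bar 60 long, 14 thick, 28 high (top at 160 mm), pinched across its thickness, on a dark disc 80 across (top at 132 mm). Housing: grey bowl 88 across on a 108 mm square foot; collar rim at 102 mm.
- wide_press (a joint): How far the wide cap is pushed down, m: 0 raised (start), 0.020 at the stop. Spring: about 4 N at 0, 12 N at 0.015, 15 N at 0.020. Its two pins sit in straight slots: it turns at most 0.15 rad until 0.013 down; from 0.013 to 0.020 it turns freely (aim for 0.017). Let up after the quarter turn, the spring lifts the pins 4 mm into notches: it then reads about 0.009, locked.
- wide_turn (a joint): Angle of the wide cap, rad: 0 at the start, grows clockwise seen from above. The notches are at 1.57 (a quarter turn); the pins rise into them within about 0.1 of it. Stop at 1.62.
- slim_grip (a point): Centre of the grip bar on the SLIM housing's cap, to be left alone: same design, also raised, but narrower and 10 mm lower (bowl 63 mm across, disc 55 mm across, bar 40 mm long, 14 mm thick; this point 136 mm over the bench). Frame as for the wide one.

How it is judged:
At the end, for the whole second after the job is handed in: The wide cap is turned a quarter (at least 1.35 rad) and has risen and rests into its notches (between 4 and 11.5 mm down, not still held under the lip), let go; the slim cap stands as it was (within 5 mm) (value of joint wide_turn above 1.35 rad and value of joint wide_press between 0.004 and 0.0115 m and distance of slim_grip from where it was at the start of the episode below 0.005 m); the robot touches nothing.
It fails at once if the slim cap is pushed in (8 mm or more) (distance of slim_grip from where it was at the start of the episode above 0.008 m).
It also fails if it takes over 34 s, if anything falls off the work surface, if the arm or the gripper's body presses on something with over 40 N, if the wrist force passes 120 N, or if a joint passes its speed limit or range.

### The arm

A 7-joint arm with a two-finger parallel gripper is mounted at the origin on a cart in front of the work surface, level with it; the furniture and walls round the work are solid. World frame = base frame: x ahead of the robot, y to its left, z up, the work surface at z = 0. Lengths are in m, angles in rad, forces in N, time in s.
With the tool pointing down it reaches from about 0.425 to 0.875 m from the base axis. Payload 8.4 kg.
Tool frame: the origin (TCP) lies at the very end of the fingers, on their centre line; the grasp point (between the pads) lies 19 mm behind it (r.pinch_z is the distance from the TCP to the grasp point, in m); y points along the fingers, x is the direction in which the jaws open and shut, and the axes are right-handed (so a half turn about y gives the same grasp; the last joint's range is limited). The gripper opens to 87 mm and grips with 3 to 60 N. Pads are 19 mm wide; open, the fingers measure 117 mm over their backs; the gripper's body (75 mm by 190 mm) begins 51 mm behind the grasp point.
Start: joints at [1.231, 0.333, 0.04, 1.465, -0.013, 1.343, -0.059], TCP at [0.155, -0.631, 0.187] pointing down, gripper open.
Joint ranges: [-2.58, 2.58], [-0.38, 2.09], [-1.3, 1.39], [0.25, 2.4], [-1.5, 4.64], [0.08, 2.09], [-2.65, 2.65]. Speed limits (rad/s): [2.22, 2.22, 2.79, 2.79, 3.14, 3.14, 3.14].

### API

Orientations are given as a 3x3 rotation matrix whose columns are the frame's x, y, z axes.
In Python, from plant import r, effector, inverse_kinematics, imaging, workorder gives the robot as it stands. The module is installed in compiled form; this text tells all that it offers. Calls block until the motion is done:
- r.move_pose(position, orientation): joint-space move of the TCP to a pose.
- r.movel(position, rot=None, v=0.15, threshold=None): straight line of the TCP; rot=None keeps the orientation; v is the mean speed in m/s. With threshold (N) it stops when the force on the tool has changed by that much, and returns True; else False.
- r.goto_joints(angles): joint-space move.
- effector.command_gripper(opening, grasp_force=None): finger opening in m; grasp_force is the grip in N (None keeps the last); returns when the fingers have stopped.
- r.pause(seconds).
- inverse_kinematics(position, orientation): joint angles nearest the present ones, or None.
- r.state(): the state.
- imaging.snapshot(name): name is "side" or "top"; returns the picture (384x512x3 uint8, red, green, blue); there is no depth.
- imaging.camera_params(name): a dict with "fov_y" (degrees; the focal length in pixels is half the picture's height over the tangent of half this angle, whatever the lens; pixels are square), "cx", "cy" (the principal point, pixels), "T" (4x4, takes a point from camera to world coordinates). Camera axes: x right, y down, z forward; pixel columns grow to the right and rows downward; lengths in m; the calibration is good to about 2 mm. A picture is of the moment at which its call begins. camera_params takes no time and is no camera call.
A pose or a line that the arm cannot do raises r.MotionError and nothing moves.
- workorder.close_job(): hands the job in, once; it reports no verdict.
Trained networks look in the newest picture that a camera, given by its name, has taken for a name from the list of things; names that differ only in an ending like _2 or _b are one class to them, and where a whole thing is asked for, a point or a joint stands for the part that bears it (a point fixed in the world has none). Each returns a list of dicts, best first, with "confidence" (0 to 1); they miss things now and then, are a little off and sometimes report something else, mostly with a low value. They report only what shows in the picture. A call takes as long as a camera call.
- imaging.search_frame(camera, label): "location" ([x, y, z] in m, in the coordinates of the camera as it stood for that picture, good to about 4 mm: the middle of the surface that is visible of it).
The state is a dict: "t": time; "q": joint angles; "dq": joint speeds; "tau": joint torques, N m; "tcp_pos": TCP position; "tcp_rot": TCP orientation; "force": force on the tool from outside, world axes, zero at the start; "ft_torque": the same for the moment, N m; "grip_width": finger opening in m.
Only numpy, scipy, OpenCV 4.12 (cv2) and the standard library are available. Lean on these libraries where they do the work, as an engineer would, in place of code of your own. Each camera call takes 0.05 s, during which the arm holds its last target. There are 200 camera calls.

## Working session

There is one attempt and no reset: what is moved stays moved. The work goes in short steps, each a Python script; the robot and the scene stay as the last script left them, time stands still between calls to the robot, and variables do not carry over. Pictures are saved under pics/ and viewed, about 8 in all and at most 12, crops included, and the job is handed in when it is done.

```bash
mkdir -p pics; cat > h.py <<'E'
from plant import r, effector, inverse_kinematics, imaging, workorder
import numpy as np, cv2
def ray(cam,uv,z):
    p=imaging.camera_params(cam);T=np.array(p["T"]);f=192/np.tan(np.radians(p["fov_y"])/2)
    d=T[:3,:3]@np.array([(uv[0]-p["cx"])/f,(uv[1]-p["cy"])/f,1]);o=T[:3,3]
    return o+d*(z-o[2])/d[2]
def proj(cam,P):
    p=imaging.camera_params(cam);T=np.array(p["T"]);f=192/np.tan(np.radians(p["fov_y"])/2)
    c=T[:3,:3].T@(np.array(P)-T[:3,3]);return np.array([p["cx"]+f*c[0]/c[2],p["cy"]+f*c[1]/c[2]])
def find(cam,l):
    T=np.array(imaging.camera_params(cam)["T"])
    return [(round(d["confidence"],2),np.round(T[:3,:3]@d["location"]+T[:3,3],4)) for d in imaging.search_frame(cam,l)]
E
python3 - <<'E'
from h import *
for c in("top","side"):
    im=imaging.snapshot(c);cv2.imwrite(f"pics/{c}0.png",im[:,:,::-1])
    p=imaging.camera_params(c);print(c,p["fov_y"],p["cx"],p["cy"],np.round(p["T"],3).tolist())
    for l in("wide_grip","slim_grip"):print(l,find(c,l))
s=r.state();print(s["t"],s["tcp_rot"],s["force"])
E
```

```text
top 45.45306200676567 258.0326480037433 183.36741981675232 [[0.005, -0.993, 0.12, 0.41], [-1.0, -0.003, 0.017, -0.005], [-0.016, -0.12, -0.993, 1.065], [0.0, 0.0, 0.0, 1.0]]
wide_grip [(0.66, array([0.5362, 0.1422, 0.132 ])), (0.48, array([0.5342, 0.138 , 0.1285]))]
slim_grip [(0.86, array([ 0.4652, -0.1012,  0.1217]))]
side 53.284228797263296 255.42738295948502 193.96991765561006 [[-0.904, -0.288, 0.317, 0.229], [-0.428, 0.587, -0.688, 0.585], [0.012, -0.757, -0.653, 0.72], [0.0, 0.0, 0.0, 1.0]]
wide_grip [(0.7, array([0.5285, 0.1544, 0.1374]))]
slim_grip [(0.97, array([ 0.4618, -0.0935,  0.1201]))]
0.3 [[ 2.38466846e-01 -1.60385420e-04  9.71150626e-01]
 [-9.71150493e-01  5.09628233e-04  2.38466897e-01]
 [-5.33172391e-04 -9.99999857e-01 -3.42289426e-05]] [ 1.3847557  -0.26615017 -0.43057913]
```

View pics/top0.png

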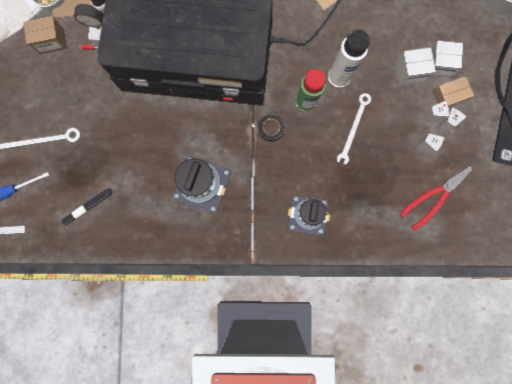

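View pics/side0.png

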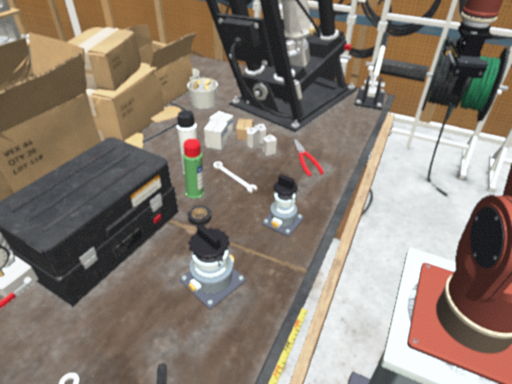

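The top view shows the wide cap at about (195,178) and the slim one at (313,211). The side view shows the wide cap at about (209,243). A black case stands about 0.1 m beyond the wide housing. Next I'll enlarge the wide cap to read the bar's direction.

```bash
python3 - <<'E'
import cv2,numpy as np
a=cv2.imread("pics/top0.png")[145:220,160:240];b=cv2.imread("pics/side0.png")[215:310,170:250]
a=cv2.resize(a,None,fx=5,fy=5,interpolation=3);b=cv2.resize(b,None,fx=4,fy=4,interpolation=3)
o=np.zeros((400,740,3),np.uint8);o[:375,:400]=a;o[:380,410:730]=b
o=(255*(o/255.)**.5).astype(np.uint8);cv2.imwrite("pics/crop0.png",o)
from h import *
for P in((.536,.142,.132),(.5285,.1544,.137)):print(proj("top",P),proj("side",P))
E
```

```text
[194.41472038 177.18403852] [209.29303804 240.93609716]
[187.91527151 180.47210976] [209.20891568 244.59957301]
```

View pics/crop0.png

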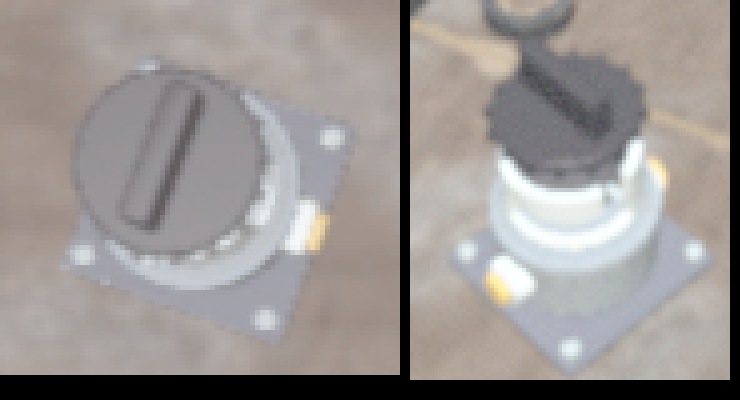

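The crop shows the disc centre at about (193.6,177.0) in the top view and (209.3,241) in the side view. The bar's top runs from about (195.6,161.8) to (187.4,189) in the top view.

```bash
python3 - <<'E'
from h import *
print(ray("top",(193.6,177),.132),ray("side",(209.3,241),.132))
a=ray("top",(195.6,161.8),.16);b=ray("top",(187.4,189),.16);print(a,b,(a+b)/2,np.linalg.norm(a-b),np.degrees(np.arctan2(*(a-b)[[1,0]])))
c=ray("top",(313,211),.136);print(c)
# IK options
for th in np.arange(0,360,30):
  C=np.array([.535,.143,.25]);t=np.radians(th);x=np.array([np.cos(t),np.sin(t),0]);y=np.array([0,0,-1.]);R=np.c_[x,y,np.cross(x,y)]
  q=inverse_kinematics(C,R);print(th,None if q is None else np.round(q,2))
E
```

```text
[0.53637759 0.14368998 0.132     ] [0.5358976  0.14214567 0.132     ]
[0.56336452 0.13589205 0.16      ] [0.50845213 0.15108347 0.16      ] [0.53590833 0.14348776 0.16      ] 0.05697499516731947 -15.464010701819307
[ 0.46710771 -0.10065565  0.136     ]
0 [ 0.64  0.29 -1.17  1.56  0.27  1.47 -0.55]
30 [ 0.61  0.27 -1.13  1.56  0.25  1.46 -0.01]
60 [ 0.58  0.26 -1.08  1.56  0.23  1.46  0.53]
90 [ 0.58  0.26 -1.09  1.56  0.23  1.46  1.05]
120 [ 0.59  0.26 -1.1   1.56  0.23  1.46  1.57]
150 [ 0.59  0.26 -1.1   1.56  0.23  1.46  2.09]
180 [ 0.59  0.26 -1.1   1.56  0.23  1.46  2.62]
210 None
240 [ 0.62  0.28 -1.15  1.56  0.26  1.47 -2.64]
270 [ 0.61  0.27 -1.14  1.56  0.25  1.46 -2.11]
300 [ 0.64  0.29 -1.17  1.56  0.27  1.47 -1.6 ]
330 [ 0.65  0.3  -1.19  1.56  0.28  1.47 -1.08]
```

Both cameras agree: the cap centre is at (0.536, 0.143) and the bar lies at -15.5°. I'll raise the arm, shorten the reach, swing over with joint 1 and look from above the cap.

```bash
cat >> h.py <<'E'
def rot(deg):
    t=np.radians(deg);x=np.array([np.cos(t),np.sin(t),0]);y=np.array([0,0,-1.]);return np.c_[x,y,np.cross(x,y)]
C=np.array([.536,.1432]);B=-15.5
E
python3 - <<'E'
from h import *
s=r.state();az=np.degrees(np.arctan2(-.631,.155))
r.move_pose([.155*.86,-.631*.86,.32],s["tcp_rot"])
q=np.array(r.state()["q"]);print(q.round(2))
q[0]-=np.radians(15-az);r.goto_joints(q)
s=r.state();print(s["t"],np.round(s["tcp_pos"],3),np.round(s["q"],2))
for th in(74.5,30,-15.5,254.5,164.5):
  for z in(.25,.127,.11):
    k=inverse_kinematics([*C,z],rot(th));print(th,z,None if k is None else np.round(k,2))
E
```

```text
[ 1.22  0.11  0.04  1.47 -0.    1.56 -0.08]
3.7917 [0.54  0.144 0.32 ] [-0.37  0.11  0.04  1.47 -0.    1.56 -0.08]
74.5 0.25 [-0.32  0.12 -0.02  1.6   0.    1.42  0.96]
74.5 0.127 [-0.32  0.18 -0.02  1.78  0.    1.18  0.95]
74.5 0.11 [-0.32  0.2  -0.03  1.8   0.01  1.15  0.95]
30 0.25 [-0.36  0.11  0.02  1.6  -0.    1.42  0.18]
30 0.127 [-0.36  0.18  0.02  1.78 -0.    1.18  0.18]
30 0.11 [-0.35  0.2   0.02  1.8  -0.    1.14  0.19]
-15.5 0.25 [-0.4   0.11  0.06  1.61 -0.01  1.42 -0.61]
-15.5 0.127 [-0.39  0.18  0.06  1.78 -0.01  1.18 -0.6 ]
-15.5 0.11 [-0.39  0.2   0.06  1.8  -0.01  1.14 -0.6 ]
254.5 0.25 [-0.47  0.11  0.14  1.61 -0.02  1.42 -2.17]
254.5 0.127 [-0.47  0.18  0.15  1.79 -0.03  1.18 -2.16]
254.5 0.11 [-0.47  0.2   0.15  1.81 -0.03  1.14 -2.16]
164.5 0.25 [-0.25  0.12 -0.1   1.6   0.01  1.42  2.52]
164.5 0.127 [-0.23  0.19 -0.12  1.77  0.02  1.18  2.51]
164.5 0.11 [-0.23  0.2  -0.12  1.79  0.03  1.15  2.51]
```

```bash
python3 - <<'E'
from h import *
r.move_pose([*C,.25],rot(B+90))
r.movel([*C,.175],v=.12)
for c in("top","side"):
    im=imaging.snapshot(c)
    u,v=proj(c,[*C,.17]).astype(int)
    if c=="top":o=np.zeros((400,810,3),np.uint8);o[:,:400]=cv2.resize(im[v-50:v+50,u-50:u+50],(400,400),interpolation=3)
    else:o[:,405:805]=cv2.resize(im[v-50:v+50,u-50:u+50],(400,400),interpolation=3)
cv2.imwrite("pics/near.png",cv2.resize(o,(800,395))[:,:,::-1])
s=r.state();print(s["t"],s["tcp_pos"],s["force"],s["q"])
E
```

```text
5.6417 [0.53666011 0.14344269 0.17609544] [-0.0772502   0.19753144 -0.00536322] [-0.3206554   0.14943484 -0.02293647  1.71513074  0.00358884  1.27526043
  0.95581326]
```

View pics/near.png

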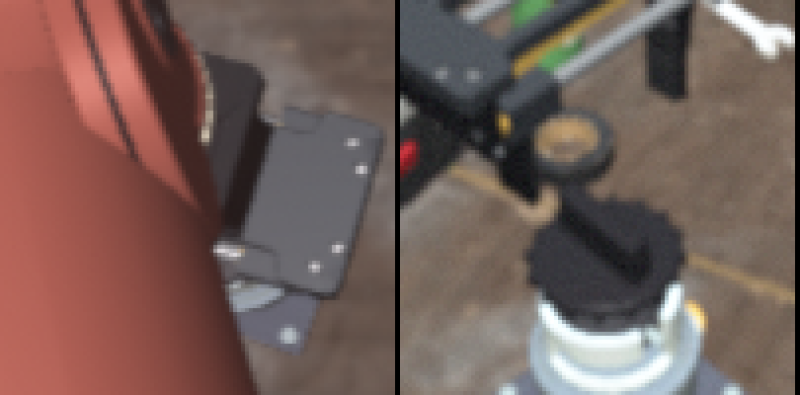

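The side crop shows the bar at (560,190)–(645,265) and fingertips near (530,195) and (668,95). I'll check those against the predicted projections.

```bash
python3 - <<'E'
from h import *
u,v=proj("side",[*C,.17]).astype(int);im=imaging.snapshot("side")
s=r.state();p=np.array(s["tcp_pos"]);R=np.array(s["tcp_rot"]);print(R.round(3),s["grip_width"])
o=cv2.resize(im[v-80:v+60,u-80:u+80],None,fx=5,fy=5,interpolation=3)
def m(P,c):
    a=(proj("side",P)-[u-80,v-80]+.5)*5;cv2.circle(o,(int(a[0]),int(a[1])),4,c,-1)
for d in(-.0435,-.0585,0,.0435,.0585):m(p+R[:,0]*d,(0,255,0))
b=np.array([np.cos(np.radians(B)),np.sin(np.radians(B)),0])*.03
m([*C,.16]+b,(255,0,0));m([*C,.16]-b,(255,0,0))
cv2.imwrite("pics/n2.png",o[:,:,::-1])
E
```

```text
[[ 0.267  0.002 -0.964]
 [ 0.964  0.001  0.267]
 [ 0.001 -1.    -0.001]] 0.08732825169807984
```

View pics/n2.png

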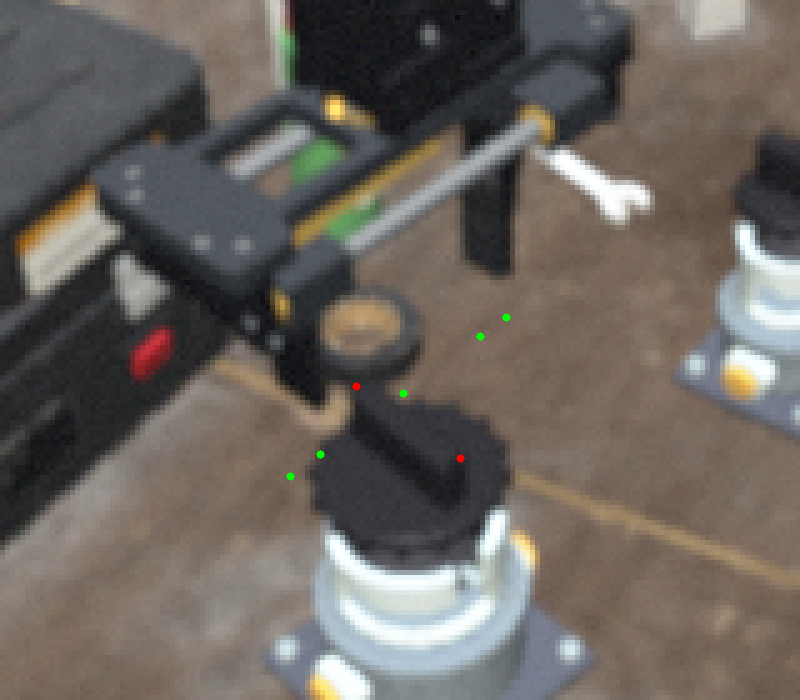

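The bar matches its prediction. The fingertips appear about 12 px higher than predicted, which would be roughly 35 mm in height, so I don't fully trust the tool height. I'll narrow the jaws to 44 mm so they land on the disc, descend with a force guard, and let contact settle it.

```bash
cat >> h.py <<'E'
def view(fn,cam="side"):
    u,v=proj(cam,[*C,.17]).astype(int);im=imaging.snapshot(cam)
    s=r.state();p=np.array(s["tcp_pos"]);R=np.array(s["tcp_rot"]);w=s["grip_width"]/2
    o=cv2.resize(im[v-80:v+60,u-80:u+80],None,fx=4,fy=4,interpolation=3)
    for P in(p-R[:,0]*w,p,p+R[:,0]*w):
        a=(proj(cam,P)-[u-80,v-80]+.5)*4;cv2.circle(o,(int(a[0]),int(a[1])),3,(0,255,0),-1)
    cv2.imwrite(fn,o[:,:,::-1])
def st():
    s=r.state();print(round(s["t"],2),np.round(s["tcp_pos"],4),np.round(s["force"],1),np.round(s["ft_torque"],2),round(s["grip_width"],4))
E
python3 - <<'E'
from h import *
effector.command_gripper(.044,60);st()
print(r.movel([*C,.134],v=.04,threshold=3));st()
view("pics/n3.png")
E
```

```text
6.67 [0.536  0.1432 0.175 ] [ 0.4  0.  -0.4] [ 0.1  -0.12  0.02] 0.0441
False
7.84 [0.5362 0.1433 0.1343] [ 0.1  0.2 -0.6] [ 0.07 -0.21 -0.01] 0.0439
```

View pics/n3.png

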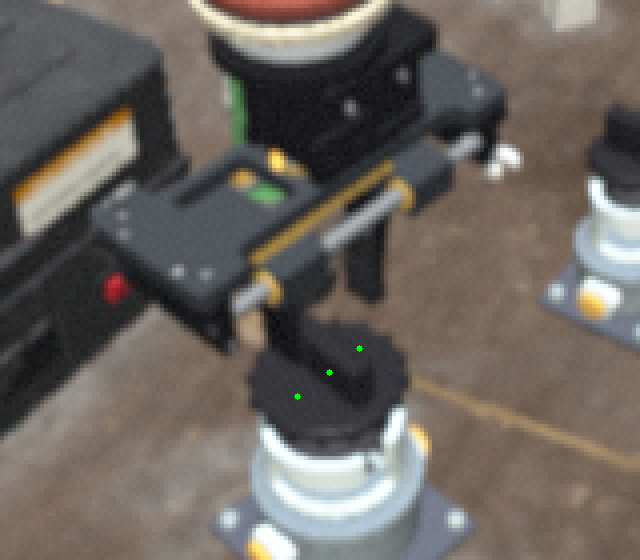

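The drawn TCP at (329,372) sits on the bar's centre, while the visible tips' midpoint at (325,325) is again about 12 px higher. The fingers are higher than stated or displaced. I'll probe downward with a guard.

```bash
python3 - <<'E'
from h import *
print(r.movel([*C,.122],v=.03,threshold=3));st()
view("pics/n4s.png");view("pics/n4t.png","top")
a=cv2.imread("pics/n4s.png");b=cv2.imread("pics/n4t.png")
cv2.imwrite("pics/n4.png",cv2.resize(np.hstack([a[100:500,150:550],b[80:480,120:520]]),None,fx=1,fy=1))
E
```

```text
False
8.44 [0.5359 0.1432 0.1218] [-0.7 -0.7 -0.3] [ 0.07 -0.16 -0.01] 0.0439
```

View pics/n4.png

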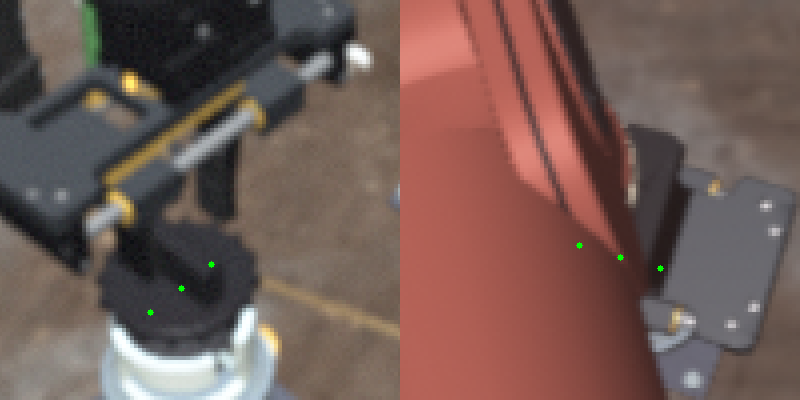

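There is no contact at 0.122, though the disc top is at 0.132. The top view shows the gripper horizontally centred over the cap: rails at (713,187) and (680,320), midpoint where expected. So the real tips sit higher than the TCP reading, and I'll continue the guarded probe.

```bash
python3 - <<'E'
from h import *
print(r.movel([*C,.088],v=.03,threshold=4));st()
view("pics/n5s.png")
E
```

```text
True
9.43 [0.5358 0.1431 0.0931] [-0.8  1.   4.2] [ 0.12 -0.22 -0.06] 0.0441
```

View pics/n5s.png

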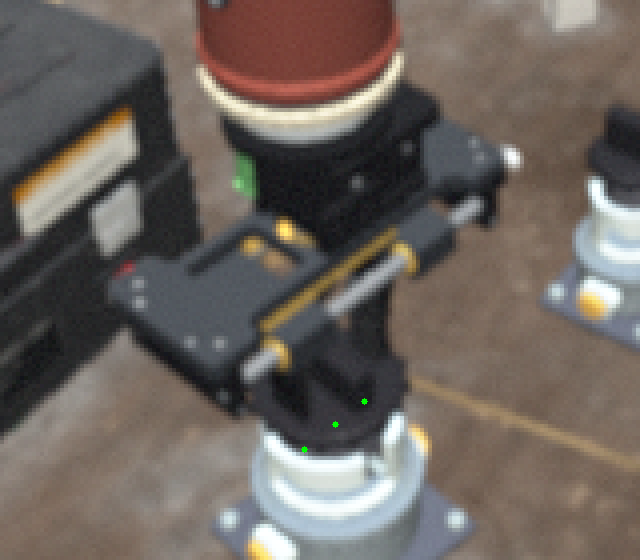

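Contact at TCP z = 0.093 with +4.2 N means the tips on the 132 mm disc are about 38 mm above the reported TCP. The fingers straddle the bar, with the left tip on the disc at about (300,410). I'll lift 2 mm, grip, and press in while reading the force.

```bash
python3 - <<'E'
from h import *
r.movel([*C,.0955],v=.03);st()
effector.command_gripper(.0,60);st()
E
```

```text
9.72 [0.536  0.1432 0.0957] [-1.4 -0.5  3.4] [ 0.05  0.04 -0.01] 0.0443
10.36 [0.5365 0.1445 0.0959] [1.4 6.3 2.5] [ 1.37 -0.57 -0.56] 0.0137
```

```bash
sed -i 's/^C=.*/C=np.array([.5365,.1446]);B=-15.5/' h.py; python3 - <<'E'
from h import *
for z in(.0955,.088,.082,.079):
    r.movel([*C,z],v=.05);st()
E
```

```text
10.61 [0.5366 0.1446 0.0955] [1.  2.4 2.8] [ 0.53 -0.32 -0.49] 0.014
10.91 [0.5366 0.1446 0.0882] [-0.   1.4  7.6] [ 0.41  0.03 -0.48] 0.0139
11.18 [0.5367 0.1446 0.0825] [-2.1  1.4 10.9] [ 0.36  0.3  -0.51] 0.0138
11.43 [0.5367 0.1447 0.0798] [-1.7  1.5 13.1] [ 0.31  0.45 -0.51] 0.0134
```

```bash
python3 - <<'E'
from h import *
Z=.0778
r.movel([*C,Z],v=.03);st()
for d in(15,30,45,60,75,90):
    r.move_pose([*C,Z],rot(B+90-d));s=r.state();R=s["tcp_rot"];print(d,np.degrees(np.arctan2(R[1,0],R[0,0])).round(1));st()
    if abs(s["ft_torque"][2])>2.5: print("torque stop");break
view("pics/n6s.png")
E
```

```text
11.68 [0.5367 0.1447 0.0788] [-2.8  2.5 12.8] [ 0.2   0.51 -0.47] 0.0138
15 59.5
12.03 [0.5366 0.145  0.0788] [-3.7  1.9 12.5] [ 0.43  0.66 -0.04] 0.0133
30 44.5
12.38 [0.5367 0.1452 0.0789] [-1.4  1.8 13. ] [ 0.56  0.55 -0.11] 0.0136
45 29.5
12.72 [0.537  0.1454 0.079 ] [-1.7  2.9 12.8] [0.7  0.46 0.01] 0.0137
60 14.5
13.07 [0.5372 0.1456 0.0791] [-1.7  3.5 12.1] [ 0.75  0.31 -0.06] 0.0135
75 -0.5
13.43 [0.5375 0.1456 0.0792] [-0.3  3.4 12.3] [ 0.78  0.13 -0.06] 0.0136
90 -15.5
13.78 [0.5378 0.1456 0.0793] [ 0.3  3.3 13.5] [ 0.78 -0.01 -0.03] 0.0137
```

View pics/n6s.png

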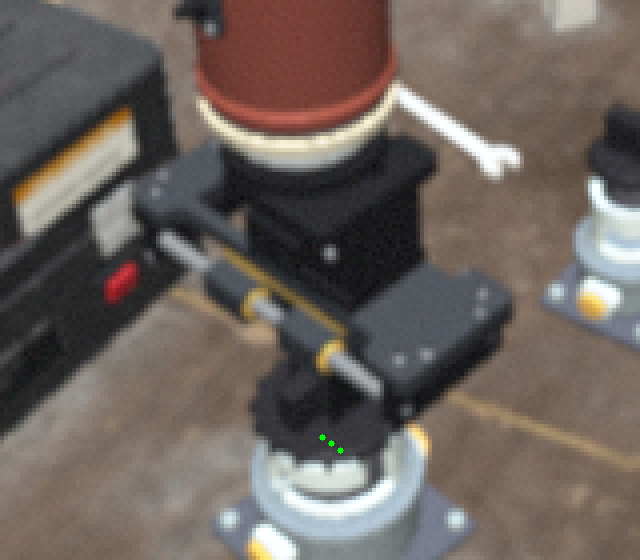

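The cap has turned freely with almost no torque, and in the picture the bar now lies across its old direction, with its end face near (295,385). I'll add 2.5° to feel for the stop, then let it rise and see whether the spring force vanishes at the notch.

```bash
python3 - <<'E'
from h import *
r.move_pose([*C,.0778],rot(B-2));st()
for z in(.081,.084,.086,.0875):
    r.movel([*C,z],v=.03);st()
    if r.state()["force"][2]<-4: break
E
```

```text
14.07 [0.5378 0.1456 0.0793] [ 0.3  2.8 12.5] [ 0.85 -0.04 -0.07] 0.0135
14.33 [0.5378 0.1456 0.0825] [-0.4  3.5 10.6] [ 0.9  -0.15 -0.04] 0.0135
14.58 [0.5378 0.1456 0.0853] [2.1 3.3 9.4] [ 0.89 -0.31  0.  ] 0.0137
14.83 [0.5377 0.1456 0.0872] [1.2 3.2 7.6] [ 0.94 -0.45 -0.06] 0.014
15.08 [0.5377 0.1456 0.0884] [2.6 5.1 7.7] [ 1.01 -0.6  -0.03] 0.0137
```

```bash
python3 - <<'E'
from h import *
for z in(.0885,.0895,.0905,.0915,.0925):
    r.movel([*C,z],v=.03);st()
    if r.state()["force"][2]<-3: break
view("pics/n7s.png")
im=imaging.snapshot("side");print(find("side","wide_grip"),find("side","slim_grip"))
E
```

```text
15.33 [0.5377 0.1456 0.0888] [4.4 4.8 0.8] [ 1.18 -1.25  0.02] 0.0138
15.58 [0.5376 0.1456 0.089 ] [ 8.   5.8 -6.7] [ 1.41 -1.99 -0.04] 0.0133
[(0.56, array([0.5329, 0.1655, 0.1278]))] [(0.83, array([ 0.4616, -0.0956,  0.1236])), (0.46, array([0.5367, 0.1674, 0.122 ]))]
```

View pics/n7s.png

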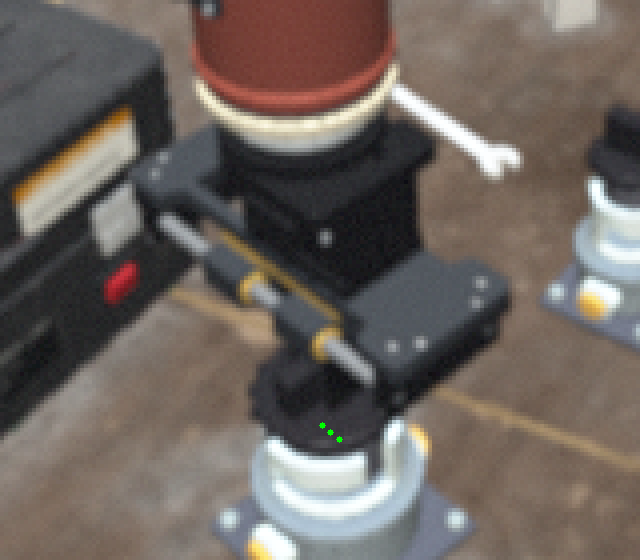

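The force fell sharply from +7.7 N to −6.7 N at TCP z ≈ 0.0888. That is about 7–8 mm short of the raised height and at the ~8 N spring load of the notch position, so the cap is held in its notches. I'll unload, open, retreat and check.

```bash
python3 - <<'E'
from h import *
r.movel([*C,.0885],v=.03)
effector.command_gripper(.05);st()
r.movel([*C,.20],v=.1);st()
r.movel([*C,.32],v=.2)
q=np.array(r.state()["q"]);q[0]+=.9;r.goto_joints(q);st()
for c in("top","side"):
    im=imaging.snapshot(c);cv2.imwrite(f"pics/{c}9.png",im[:,:,::-1])
    for l in("wide_grip","slim_grip"):print(c,l,find(c,l))
a=cv2.imread("pics/top9.png")[145:220,160:240];b=cv2.imread("pics/side9.png")[170:310,170:310]
o=np.zeros((420,830,3),np.uint8);o[:375,:400]=cv2.resize(a,None,fx=5,fy=5,interpolation=3);o[:,410:]=cv2.resize(b,None,fx=3,fy=3,interpolation=3)
o=cv2.resize(o,(790,400));cv2.imwrite("pics/end.png",(255*(o/255.)**.5).astype(np.uint8))
E
```

```text
16.93 [0.5363 0.1439 0.0885] [ 0.3 -0.7  5.8] [-0.02  0.01  0.04] 0.0496
18.19 [0.5361 0.1445 0.1992] [ 0.  -0.5  1.2] [-0.05 -0.16  0.01] 0.05
20.7 [ 0.4473 -0.3288  0.3184] [-0.3  0.3 -0. ] [ 0.03 -0.01  0.  ] 0.0501
top wide_grip [(0.89, array([0.5347, 0.1438, 0.1235]))]
top slim_grip []
side wide_grip [(0.77, array([0.528 , 0.156 , 0.1245]))]
side slim_grip [(0.56, array([ 0.4598, -0.0948,  0.1232]))]
```

View pics/end.png

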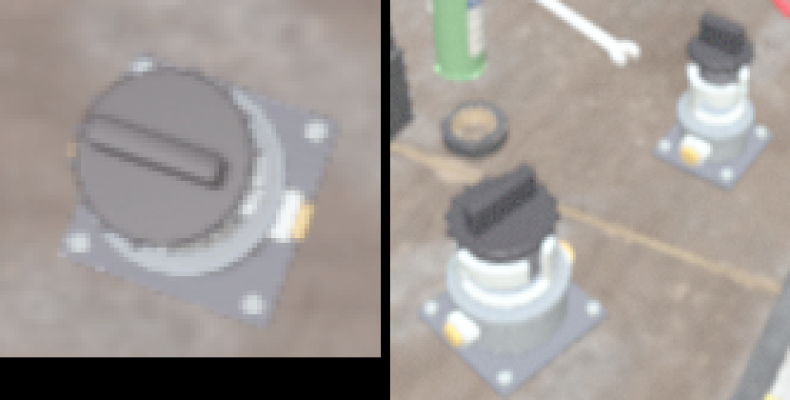

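```bash
python3 - <<'E'
from h import *
workorder.close_job();st()
E
```

```text
the job is handed in; nothing more can be done
the job is handed in; nothing more can be done
```

The wide cap is pushed in, turned a quarter turn clockwise, risen into its notches and let go. I handed the job in just after the last check at 20.7 s, with the arm clear of everything. No verdict is reported, so the checks below are my own.

- **Turn:** I turned the gripper 92° with almost no torque. The last pictures show the bar about 90° from where it started.
- **Locked:** When I let the cap up from full press it rose about 10 mm. It then hit a hard stop, where the force fell from +7.7 N to −6.7 N. That was about 7 mm short of its raised height, which fits the notch at about 9 mm.
- **Depth from the pictures:** This is less certain. The networks put the cap 8.5 mm lower (top) and 13 mm lower (side), and my own reading of the side picture gave about 12 mm. I trusted the force and travel instead.
- **Slim cap:** It was never touched. In the side view its position changed by about 4 mm, mostly in the height reading, which is within the network's error. The top camera's network did not find it at the end.

**What disagreed:** the fingertips were about 38 mm higher than the reported tool position. I saw this in the side view and confirmed it by a light, force-guarded touch on the disc. As I opened the jaws, a push of about 6 N remained on the tool. It went away as I backed off and should not affect the lock.

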